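Pack the wooden set of one game into its box and put the lid on

ROBOT

A 6-joint arm with a two-finger parallel gripper is mounted at the origin on a cart in front of the work surface, level with it; the furniture and walls round the work are solid. World frame = base frame: x ahead of the robot, y to its left, z up, the work surface at z = 0. Lengths are in m, angles in rad, forces in N, time in s.
With the tool pointing down it reaches from about 0.3 to 0.875 m from the base axis. Payload 6.4 kg.
Tool frame: the origin (TCP) lies between the finger pads; the fingertips stand 25 mm ahead of it and the grasp point (between the pads) lies 6 mm ahead of it; z points along the fingers, y is the line along which they close (so a half turn about z gives the same grasp; the last joint's range is limited). The gripper opens to 85 mm and grips with 20 to 120 N. Pads are 22 mm wide; open, the fingers measure 114 mm over their backs; the gripper's body (76 mm by 85 mm) begins 54 mm behind the grasp point. The pads swing forward as they close: fully open they stand 13 mm farther back than shut.
Start: joints at [-1.515, 0.181, 1.607, -0, 1.354, -0.206], TCP at [0.149, -0.555, 0.256] pointing down, gripper open.
Joint ranges: [-2.99, 2.99], [-0.89, 2.07], [0.3, 2.58], [-1.14, 4.28], [0, 2.63], [-3.12, 3.12]. Speed limits (rad/s): [2.57, 2.57, 3.01, 3.14, 3.14, 3.14].

INTERFACE

Orientations are given as a unit quaternion [w, x, y, z].
In Python, from bench import ctrl gives the robot as it stands.
- The arm moves only by the tool servo_tool, never from a script. Its argument "series" is text: rows parted by semicolons, each of 7 numbers parted by spaces: the gripper command: -1 is fully open, 1 is shut, values between are in proportion, then the shift along the tool's x, y, z in m, then the turn, a rotation vector about the tool's x, y, z in degrees. A call has 1 to 12 rows; each row is the pose to reach, as a shift and turn from the pose commanded when the call began, along the tool's axes at that moment; what a row does not reach only later rows make up. A row lasts 1/12 s, in which the tool goes at most 41.7 mm and 7.16 degrees, less where a joint would pass 70% of its speed; a pose out of reach is approached as far as the arm can. A call with a gripper value outside its range is refused whole. The fingers move at their own pace and stop on an object; the grip force is fixed at half the most. Time passes only in rows, so rows that repeat a pose let the fingers close. It gives the time, the measured TCP pose, the force, the opening and the grip force at its end, in the units of the state.
- ctrl.get_obs(): the state, without advancing time (a new reading comes with each control period).
- ctrl.camera(name): name is "scene" or "top"; returns a dict with "img" (420x560x3 uint8, red, green, blue), "z_map" (420x560 float32, m along the optical axis (not along the pixel's ray), 0 where there is no reading), "fovy" (degrees; the focal length in pixels is half the picture's height over the tangent of half this angle, whatever the lens; pixels are square), "cx", "cy" (the principal point, pixels), "extrinsics" (4x4, takes a point from camera to world coordinates). Camera axes: x right, y down, z forward; pixel columns grow to the right and rows downward; lengths in m; the calibration is good to about 2 mm. A picture is of the moment at which its call begins.
- ctrl.hand_in(): hands the job in; it is judged then, once.
The state is a dict: "time_s": time; "q": joint angles; "dq": joint speeds; "joint_efforts": joint torques, N m; "eef_pos": TCP position; "eef_rot": TCP orientation; "wrist_force": force on the tool from outside, world axes, zero at the start; "torque": the same for the moment, N m; "opening": opening from 0.0 (shut) to 1.0 (fully open); "grasp_force": force on a finger pad.
Only numpy, scipy, OpenCV 4.12 (cv2) and the standard library are available. Lean on these libraries where they do the work, as an engineer would, in place of code of your own. Each camera call takes 0.05 s, during which the arm holds its last target. There are 200 camera calls.

TASK

Pack the wooden set of this game: stand the small round token stack, the tile stack and the short stick bundle upright in the tray, each down in the insert cut to its outline, and then put the deep lid over the tray so that it is fully home on the table. The thick round stack and the long stick bundle belong to another game: leave them where they stand.

Things in the scene. Friction and masses are not known exactly. Their poses are not given: they have to be found in the camera images.
- box_tray: Shallow open cardboard tray of the game box, fixed to the table. Outside 51 mm (its x axis) by 192 mm (its y axis, the long way), walls 12 mm high and 2 mm thick, floor 3 mm thick. Origin: centre of its underside, at table height; z up. The three grey inserts stand side by side in it along its y axis, in an order that changes.
- nest_round: Grey insert fixed in the tray, 46 mm (x) by 62 mm (y), 9 mm thick, axes parallel to the tray's; its top is 12 mm above the table, level with the tray walls. A round hole of 42 mm diameter goes right through at its centre, down to the tray floor. Origin: centre of its underside, which lies on the tray floor, 3 mm above the table.
- nest_wide: Grey insert like the others (46 by 62 by 9 mm, same axes, origin at the centre of its underside on the tray floor, 3 mm above the table), with a wide rectangular hole right through at its centre: 42 mm along x, 58 mm along y.
- nest_narrow: Grey insert like the others (46 by 62 by 9 mm, same axes, origin at the centre of its underside on the tray floor, 3 mm above the table), with a narrow rectangular hole right through at its centre: 28 mm along x, 58 mm along y.
- lid_center (a point): Deep cardboard lid, white label on its flat top, standing open side down: 67 mm (x) by 209 mm (y, the long way) outside, 53 mm high, 2 mm thick, 90 g. This point: its middle, half-way up (26.5 mm above its lower edge); z up. Grip it across the 67 mm width at mid-length. Inside 63 by 205 by 51 mm: about 6 mm play round the tray; packed stacks reach 47 mm above the table. Home: lower edge on the table.
- tokens_center (a point): Small stack of round wooden tokens held by a white paper band (one rigid piece): upright cylinder of 30 mm diameter, 44 mm high, about 40 g. This point is its centre, half-way up; z up. Goes in the round hole. Grip it by the upper half, so that the fingers stay above the insert when it is set down.
- tiles_center (a point): Stack of rectangular wooden tiles held by a white paper band (one rigid piece): 32 mm (x) by 46 mm (y), 44 mm high, about 60 g. This point is its centre, half-way up; z up. Goes in the wide rectangular hole with its y axis along the tray's (either way round). Grip the upper half.
- sticks_center (a point): Short bundle of wooden sticks held by a white paper band (one rigid piece): 18 mm (x) by 46 mm (y), 44 mm high, about 40 g. This point is its centre, half-way up; z up. Goes in the narrow rectangular hole with its y axis along the tray's (either way round). Grip the upper half.
- big_tokens_center (a point): Look-alike of another game, to be left alone: thick round token stack, 46 mm diameter, 44 mm high, too wide for the round hole. This point is its centre, half-way up.
- long_sticks_center (a point): Look-alike of another game, to be left alone: long stick bundle, 18 mm (x) by 74 mm (y), 44 mm high, too long for the narrow hole. This point is its centre, half-way up.
There are look-alikes about, which are no part of the job. What is shaped like the nest_narrow but red is not meant.

How it is judged:
By the outcome, as a careful person would: the job done as asked, in the order asked, and still so for the second after the job is handed in, with the robot touching nothing.
It also fails if it takes over 120 s, if anything falls off the work surface, if the arm or the gripper's body presses on something with over 40 N, if the wrist force passes 120 N, or if a joint passes its speed limit or range.

## Working session

There is one attempt and no reset: what is moved stays moved. The work goes in short steps, Python scripts to look and compute and a tool call to move; the robot and the scene stay as the last step left them, time stands still between calls to the robot, and variables do not carry over. Pictures are saved under pics/ and viewed, at most 14 in all, crops included, and the job is handed in when it is done.

Besides the shell and the picture viewer there is one more tool, called after "Emit:" as a command line: name --argument value ..., lists and objects as JSON in quotes. servo_tool: Moves the arm, as the interface text tells. Its arguments: {"type":"object","properties":{"series":{"type":"string"}},"required":["series"]}

```bash
ls; mkdir -p pics
cat > h.py <<'E'
import numpy as np,cv2
from bench import ctrl
def shot(n):
    d=ctrl.camera(n); h=d["img"].shape[0]; d["f"]=h/2/np.tan(np.radians(d["fovy"])/2)
    z=d["z_map"]; v,u=np.mgrid[:z.shape[0],:z.shape[1]]
    p=np.stack([(u-d["cx"])/d["f"]*z,(v-d["cy"])/d["f"]*z,z],-1)
    E=np.array(d["extrinsics"]); d["P"]=p@E[:3,:3].T+E[:3,3]; d["P"][z==0]=np.nan; d["E"]=E
    return d
def ray(d,u,v,h):
    E=d["E"]; r=E[:3,:3]@np.array([(u-d["cx"])/d["f"],(v-d["cy"])/d["f"],1]); return E[:3,3]+r*(h-E[2,3])/r[2]
E
python3 - <<'E'
from h import *
for n in("scene","top"):
    d=shot(n); cv2.imwrite(f"pics/{n}0.png",d["img"][...,::-1]); print(n,d["f"],d["cx"],d["cy"],d["E"].round(3).tolist(),(d["z_map"]==0).mean())
o=ctrl.get_obs();print(o)
E
```

```text
pics
scene 540.882950795247 277.4105619476765 209.31928162380407 [[-0.818, -0.417, 0.395, 0.089], [-0.574, 0.601, -0.555, 0.684], [-0.005, -0.681, -0.732, 0.847], [0.0, 0.0, 0.0, 1.0]] 0.12295068027210884
top 452.4306184682277 270.5093572409247 209.6369150047294 [[0.019, -0.993, 0.116, 0.417], [-0.999, -0.023, -0.031, 0.07], [0.033, -0.115, -0.993, 0.91], [0.0, 0.0, 0.0, 1.0]] 0.13381802721088434
{'time_s': 0.1, 'q': array([-1.51529962e+00,  1.81479687e-01,  1.60791492e+00, -2.08509075e-05,
        1.35379712e+00, -2.06304361e-01]), 'dq': array([-0.00032401, -0.00146461, -0.0027927 ,  0.00089578, -0.0004871 ,
        0.00242686]), 'joint_efforts': array([ 2.33767678e-04, -4.45875406e+01, -3.52238739e+01, -3.27376620e-04,
        4.15143484e-03, -5.36239511e-06]), 'eef_pos': array([ 0.14880428, -0.55493354,  0.2554636 ]), 'eef_rot': array([-7.98030801e-04,  9.91444141e-01,  1.30529214e-01,  5.00807199e-05]), 'wrist_force': array([ 0.08149916, -0.33705939, -0.15500451]), 'torque': array([-0.0215855 ,  0.00542603,  0.06473731]), 'grasp_force': 0.0, 'opening': 1.0033535230320665}
```

View pics/scene0.png

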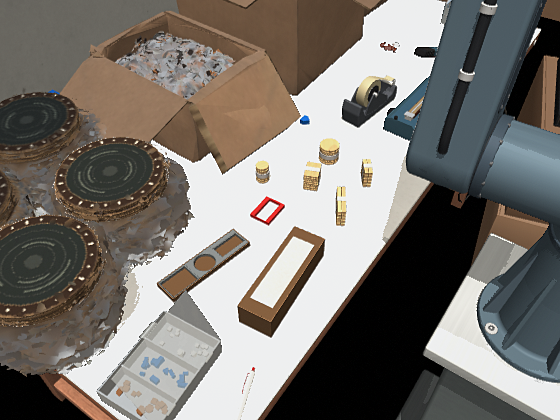

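View pics/top0.png

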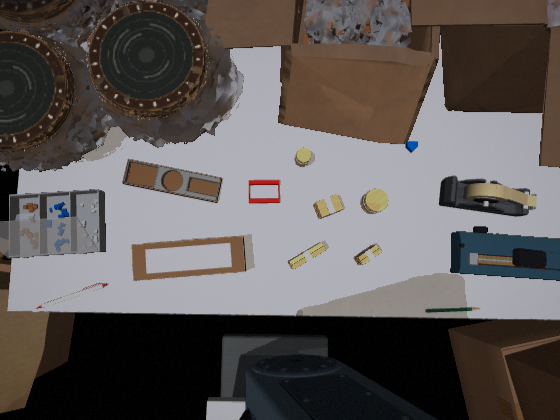

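The top view shows these candidates:
- **Round stacks:** small at (304,156), thick at (375,200). I choose the small one.
- **Tile stack:** (329,206).
- **Stick bundles:** long at (308,255), short at (369,254). I choose the short one.
- **Tray:** (172,180), with nests in image order left rectangle, round, right rectangle. The red frame at (264,191) is a decoy.
- **Lid:** (190,257).

Next I measure them.

```bash
cat >> h.py <<'E'
def rect(d,mask,h,name):
    cs,_=cv2.findContours(mask.astype(np.uint8),cv2.RETR_EXTERNAL,cv2.CHAIN_APPROX_NONE)
    for c in cs:
        if cv2.contourArea(c)<25: continue
        w=np.array([ray(d,u,v,h)[:2] for u,v in c[:,0]],np.float32)
        (x,y),(a,b),t=cv2.minAreaRect(w*1000)
        if b>a: t-=90;a,b=b,a
        px=c[:,0].mean(0).round()
        print(name,px,"c",round(x,1),round(y,1),"size",round(a,1),round(b,1),"long axis deg",round((t+90)%180-90,1))
E
python3 - <<'E'
from h import *
d=shot("top"); z=d["P"][...,2]; v,u=np.mgrid[:420,:560]
roi=(u>110)&(u<420)&(v>140)&(v<290)
print("table z",np.nanmedian(z[210:225,240:290]))
rect(d,roi&(abs(z-.044)<.006)&(u>260)&(v>140),.044,"piece")
rect(d,roi&(z>.0465)&(u<280)&(v>225),.053,"lid")
rect(d,roi&(z>.006)&(z<.02)&(u<235)&(v<215),.012,"tray")
hsv=cv2.cvtColor(d["img"],cv2.COLOR_RGB2HSV)
for p in [(142,172),(172,180),(205,187),(158,176),(264,191)]: print(p,hsv[p[1],p[0]],z[p[1],p[0]].round(4))
t=roi&(hsv[...,1]>90)&(hsv[...,0]<25)&(u<235)&(v<215)
rect(d,t,.012,"brown")
c=cv2.resize(d["img"][145:275,110:400],None,fx=2.7,fy=2.7,interpolation=cv2.INTER_CUBIC);cv2.imwrite("pics/crop1.png",c[...,::-1])
E
```

```text
table z -7.884998224971795e-05
piece [369. 254.] c 435.9 -147.7 size 45.4 18.9 long axis deg -55.9
piece [307. 255.] c 432.0 -28.3 size 72.7 18.5 long axis deg -57.2
piece [329. 205.] c 529.3 -69.4 size 46.6 32.5 long axis deg -68.0
piece [376. 200.] c 541.4 -161.7 size 43.5 43.2 long axis deg -0.3
piece [303. 155.] c 627.9 -18.2 size 27.7 26.0 long axis deg -88.5
piece [390. 142.] c 657.8 -190.6 size 60.0 4.1 long axis deg -88.4
lid [188. 258.] c 422.7 196.0 size 208.7 66.9 long axis deg -84.3
tray [172. 180.] c 576.2 241.1 size 192.0 51.5 long axis deg 79.9
(142, 172) [ 13 131 109] 0.0026
(172, 180) [ 14 131 111] 0.0047
(205, 187) [ 14 132 112] 0.0039
(158, 176) [100   6 122] 0.0127
(264, 191) [120  11 184] 0.0
brown [203. 187.] c 564.8 179.2 size 56.1 26.1 long axis deg 79.9
brown [172. 180.] c 576.5 240.5 size 39.4 37.3 long axis deg -43.5
brown [142. 174.] c 586.7 301.5 size 55.3 40.0 long axis deg 80.0
```

View pics/crop1.png

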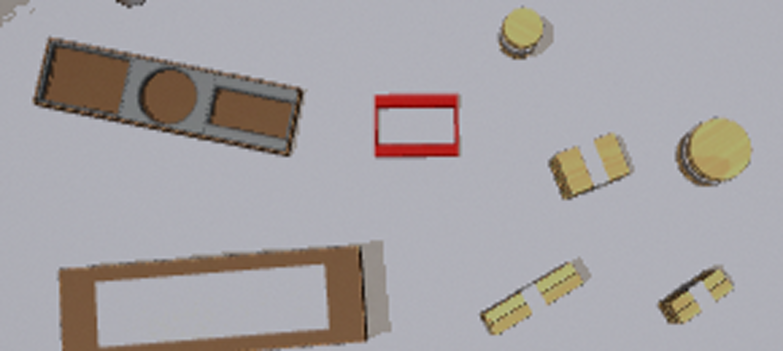

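```bash
cat >> h.py <<'E'
from scipy.spatial.transform import Rotation as Rn
def go(x,y,z,phi):
    "tool-frame shift (mm) and turn (deg) to TCP x,y,z mm with tool x at yaw phi, pointing down"
    o=ctrl.get_obs(); w,a,b,c=o["eef_rot"]; R=Rn.from_quat([a,b,c,w])
    T=Rn.from_euler("z",phi,degrees=True)*Rn.from_euler("x",180,degrees=True)
    print("t",round(o["time_s"],2),"q",o["q"].round(2),"F",o["wrist_force"].round(1),"open",round(float(o["opening"]),3),"g",o["grasp_force"])
    print("shift",R.inv().apply(np.array([x,y,z])-o["eef_pos"]*1000).round(1),"turn",(R.inv()*T).as_rotvec(degrees=True).round(2))
E
python3 - <<'E'
from h import *
go(436,-147.7,150,124.1)
for n in("top","scene"):
    P=shot(n)["P"].reshape(-1,3)
    for x0,x1,y0,y1 in[(650,690,-80,40),(690,730,-80,40),(730,780,-80,40),(620,660,150,400),(660,700,150,400),(700,740,150,400),(500,640,340,400)]:
        m=(P[:,0]>x0/1e3)&(P[:,0]<x1/1e3)&(P[:,1]>y0/1e3)&(P[:,1]<y1/1e3); print(n,x0,x1,y0,y1,m.sum(),np.percentile(P[m,2],[50,90,99]).round(3) if m.any() else "")
E
```

```text
t 0.15 q [-1.52  0.18  1.61 -0.    1.35 -0.21] F [-0.4  0.8  0.6] open 0.999 g 0.0
shift [ 382.8 -319.   106.1] turn [-4.000e-02 -8.000e-02 -1.091e+02]
top 650 690 -80 40 1263 [0.001 0.034 0.045]
top 690 730 -80 40 2025 [0.063 0.096 0.11 ]
top 730 780 -80 40 2781 [0.138 0.167 0.171]
top 620 660 150 400 4937 [0.054 0.146 0.183]
top 660 700 150 400 5180 [0.144 0.171 0.187]
top 700 740 150 400 3648 [0.169 0.172 0.186]
top 500 640 340 400 2713 [0.001 0.126 0.156]
scene 650 690 -80 40 730 [0.002 0.038 0.048]
scene 690 730 -80 40 1895 [0.06  0.096 0.112]
scene 730 780 -80 40 2142 [0.132 0.165 0.172]
scene 620 660 150 400 4660 [0.055 0.138 0.161]
scene 660 700 150 400 4615 [0.138 0.171 0.187]
scene 700 740 150 400 2037 [0.17  0.172 0.187]
scene 500 640 340 400 1415 [0.002 0.142 0.156]
```

Run:
```python
from h import *
P=np.vstack([shot(n)["P"].reshape(-1,3) for n in("top","scene")])*1000
for x in range(720,500,-20):
    r=[]
    for y in range(400,100,-20):
        m=(abs(P[:,0]-x)<10)&(abs(P[:,1]-y)<10); r.append(int(np.percentile(P[m,2],97)) if m.sum()>2 else -1)
    print(x,r)
print("y",list(range(400,100,-20)))
```

```text
720 [188, 183, 171, 172, 172, 172, 172, 172, 172, 172, 172, 171, 166, 120, 27]
700 [188, 186, 158, 171, 171, 172, 172, 172, 172, 172, 172, 169, 136, 94, 3]
680 [189, 186, 156, 158, 170, 171, 172, 172, 172, 172, 170, 142, 129, 4, 2]
660 [188, 184, 141, 138, 136, 167, 170, 170, 169, 146, 140, 134, 124, 3, 3]
640 [187, 152, 141, 132, 132, 112, 134, 139, 138, 124, 118, 3, 3, 3, 3]
620 [172, 148, 3, 11, 13, 13, 3, 3, 3, 3, 2, 3, 2, 3, 3]
600 [149, 82, 3, 13, 9, 12, 14, 14, 14, 14, 13, 11, 3, 3, 3]
580 [3, 3, 3, 13, 6, 6, 14, 14, 6, 14, 14, 14, 14, 12, 3]
560 [36, 37, 2, 13, 13, 13, 14, 14, 13, 15, 13, 10, 12, 12, 3]
540 [38, 40, 2, 2, 3, 3, 3, 3, 14, 14, 14, 14, 14, 4, 2]
520 [18, 38, 2, 2, 3, 3, 3, 3, 3, 3, 3, 3, 3, 3, 3]
y [400, 380, 360, 340, 320, 300, 280, 260, 240, 220, 200, 180, 160, 140, 120]
```

Emit:
servo_tool --series "0 0.030 -0.025 0.008 0 0 -7;0 0.060 -0.050 0.016 0 0 -14;0 0.090 -0.075 0.024 0 0 -21;0 0.120 -0.100 0.032 0 0 -28;0 0.150 -0.125 0.040 0 0 -35;0 0.180 -0.150 0.048 0 0 -42;0 0.210 -0.175 0.056 0 0 -49;0 0.240 -0.200 0.064 0 0 -56;0 0.270 -0.225 0.072 0 0 -63;0 0.300 -0.250 0.080 0 0 -70;0 0.330 -0.275 0.088 0 0 -77;0 0.340 -0.285 0.090 0 0 -84"

```text
time_s: 1.35
eef_pos: [0.4047, -0.1881, 0.1653]
eef_rot: [-0.001, 0.646, 0.763, 0.001]
wrist_force: [0.3, -0.3, -0.0]
opening: 0.503
grasp_force: 0.0
```

Run:
```python
from h import *
P=np.vstack([shot(n)["P"].reshape(-1,3) for n in("top","scene")])*1000
for y in range(360,160,-15):
    print(y,[ (round(np.percentile(P[m,0],2),0),int(m.sum())) if (m:=(abs(P[:,1]-y)<8)&(P[:,2]>z0)&(P[:,2]<z1)&(P[:,0]>560)).sum()>3 else None for z0,z1 in[(20,55),(55,90),(90,120),(120,300)]])
go(436,-147.7,42,124.1)
```

```text
360 [(np.float64(674.0), 48), (np.float64(689.0), 139), (np.float64(647.0), 290), (np.float64(663.0), 1949)]
345 [(np.float64(671.0), 96), (np.float64(672.0), 172), (np.float64(676.0), 202), (np.float64(681.0), 2090)]
330 [(np.float64(660.0), 61), (np.float64(662.0), 213), (np.float64(658.0), 323), (np.float64(653.0), 2345)]
315 [(np.float64(646.0), 72), (np.float64(646.0), 197), (np.float64(640.0), 230), (np.float64(661.0), 2513)]
300 [(np.float64(647.0), 52), (np.float64(642.0), 115), (np.float64(637.0), 235), (np.float64(657.0), 2593)]
285 [(np.float64(641.0), 68), (np.float64(641.0), 160), (np.float64(636.0), 196), (np.float64(653.0), 2664)]
270 [(np.float64(636.0), 103), (np.float64(638.0), 135), (np.float64(638.0), 105), (np.float64(647.0), 2684)]
255 [(np.float64(635.0), 30), (np.float64(636.0), 158), (np.float64(634.0), 127), (np.float64(643.0), 2728)]
240 [(np.float64(641.0), 39), (np.float64(640.0), 128), (np.float64(643.0), 49), (np.float64(643.0), 2653)]
225 [(np.float64(642.0), 50), (np.float64(642.0), 126), (np.float64(639.0), 73), (np.float64(645.0), 2591)]
210 [(np.float64(646.0), 64), (np.float64(644.0), 168), (np.float64(640.0), 94), (np.float64(653.0), 2351)]
195 [(np.float64(654.0), 72), (np.float64(643.0), 222), (np.float64(650.0), 68), (np.float64(661.0), 2217)]
180 [(np.float64(666.0), 62), (np.float64(656.0), 150), (np.float64(662.0), 98), (np.float64(664.0), 1811)]
165 [(np.float64(674.0), 53), (np.float64(675.0), 10), (np.float64(672.0), 339), (np.float64(673.0), 1303)]
t 1.45 q [-0.71 -0.    2.    0.    1.14 -0.87] F [-0.3 -0.5 -0.2] open 0.499 g 0.0
shift [ 36.   38.4 123.7] turn [-2.000e-02 -8.000e-02 -2.472e+01]
```

Emit:
servo_tool --series "0 0.012 0.013 0.02 0 0 -7;0 0.024 0.026 0.03 0 0 -14;0 0.036 0.0385 0.04 0 0 -21;0 0.036 0.0385 0.06 0 0 -24.7;0 0.036 0.0385 0.085 0 0 -24.7;0 0.036 0.0385 0.110 0 0 -24.7;0 0.036 0.0385 0.122 0 0 -24.7;0 0.036 0.0385 0.124 0 0 -24.7;0 0.036 0.0385 0.124 0 0 -24.7"

```text
time_s: 2.2
eef_pos: [0.4353, -0.1513, 0.0419]
eef_rot: [-0.001, 0.473, 0.881, -0.0]
wrist_force: [0.6, 0.0, 0.3]
opening: 0.499
grasp_force: 0.0
```

Run:
```python
from h import *
d=shot("scene");cv2.imwrite("pics/s1.png",cv2.resize(d["img"][100:260,260:460],None,fx=3,fy=3)[...,::-1]); go(436,-147.7,42,124.1)
```

```text
t 2.25 q [-0.59  0.26  2.02 -0.    0.86 -1.18] F [ 0.4  0.1 -0.1] open 0.504 g 0.0
shift [3.2 2.1 0.8] turn [ 0.    0.03 -0.54]
```

View pics/s1.png

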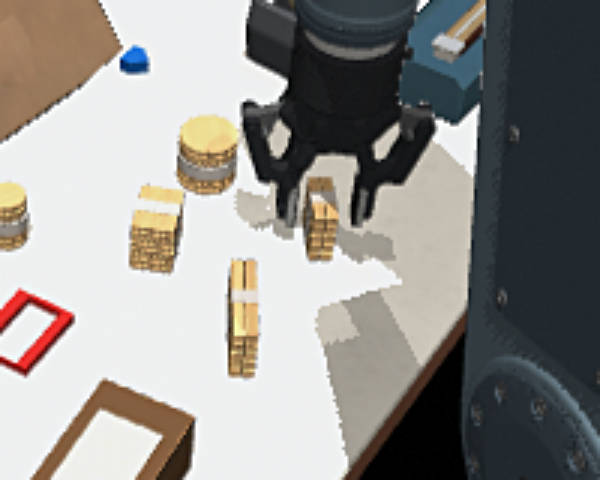

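The open fingers straddle the short bundle at crop (320,215). I'll correct by 3 mm, close and lift.

Emit:
servo_tool --series "0 0.003 0.002 0.001 0 0 -0.5;0 0.003 0.002 0.001 0 0 -0.5;1 0.003 0.002 0.001 0 0 -0.5;1 0.003 0.002 0.001 0 0 -0.5;1 0.003 0.002 0.001 0 0 -0.5;1 0.003 0.002 0.001 0 0 -0.5;1 0.003 0.002 0.001 0 0 -0.5;1 0.003 0.002 0.001 0 0 -0.5;1 0.003 0.002 -0.02 0 0 -0.5;1 0.003 0.002 -0.05 0 0 -0.5;1 0.003 0.002 -0.08 0 0 -0.5;1 0.003 0.002 -0.11 0 0 -0.5"

```text
time_s: 3.25
eef_pos: [0.4354, -0.1466, 0.1533]
eef_rot: [-0.001, 0.468, 0.884, 0.0]
wrist_force: [0.6, 0.3, -0.0]
opening: 0.199
grasp_force: 58.6
```

Run:
```python
from h import *
go(565.3,180,150,79.9)
```

```text
t 3.25 q [-0.58  0.05  1.98 -0.    1.11 -1.18] F [ 0.6  0.3 -0. ] open 0.199 g 58.557225465774536
shift [197.1 291.    3.4] turn [-5.00e-02 -4.00e-02  4.43e+01]
```

Emit:
servo_tool --series "1 0.018 0.026 0 0 0 4;1 0.036 0.053 0 0 0 8;1 0.054 0.080 0 0 0 12;1 0.072 0.106 0 0 0 16;1 0.090 0.132 0 0 0 20;1 0.108 0.159 0 0 0 24;1 0.126 0.186 0 0 0 28;1 0.144 0.212 0 0 0 32;1 0.162 0.239 0 0 0 36;1 0.180 0.266 0 0 0 40;1 0.197 0.291 0.003 0 0 44.3;1 0.197 0.291 0.003 0 0 44.3"

```text
time_s: 4.25
eef_pos: [0.5667, 0.1841, 0.149]
eef_rot: [-0.0, 0.767, 0.642, 0.001]
wrist_force: [-0.1, 0.3, -1.4]
opening: 0.2
grasp_force: 58.6
```

Emit:
servo_tool --series "1 0 0 0 0 0 0;1 0 0 0 0 0 0"

```text
time_s: 4.42
eef_pos: [0.5653, 0.1794, 0.1488]
eef_rot: [-0.0, 0.766, 0.643, -0.001]
wrist_force: [-1.0, -0.6, -1.8]
opening: 0.201
grasp_force: 58.6
```

Run:
```python
from h import *
go(565.3,180,47,79.9)
```

```text
t 4.42 q [ 0.11  0.34  1.65 -0.    1.16  0.28] F [-1.  -0.6 -1.8] open 0.201 g 58.63223612308502
shift [7.000e-01 1.000e-01 1.018e+02] turn [-0.06  0.04  0.08]
```

Emit:
servo_tool --series "1 0.001 0 0.03 0 0 0;1 0.001 0 0.06 0 0 0;1 0.001 0 0.075 0 0 0;1 0.001 0 0.085 0 0 0;1 0.001 0 0.092 0 0 0;1 0.001 0 0.098 0 0 0;1 0.001 0 0.101 0 0 0;1 0.001 0 0.104 0 0 0;1 0.001 0 0.104 0 0 0"

```text
time_s: 5.17
eef_pos: [0.5663, 0.1805, 0.0456]
eef_rot: [0.0, 0.767, 0.642, 0.0]
wrist_force: [-0.6, -0.2, -1.2]
opening: 0.203
grasp_force: 58.6
```

Run:
```python
from h import *
d=shot("scene");cv2.imwrite("pics/s2.png",cv2.resize(d["img"][190:330,140:340],None,fx=3,fy=3)[...,::-1]); go(565.3,180,44.5,79.9)
```

```text
t 5.22 q [0.11 0.49 1.68 0.   0.97 0.29] F [-0.6 -0.1 -0.6] open 0.202 g 58.6472886800766
shift [-0.8 -1.   1.3] turn [ 0.05 -0.01  0.  ]
```

View pics/s2.png

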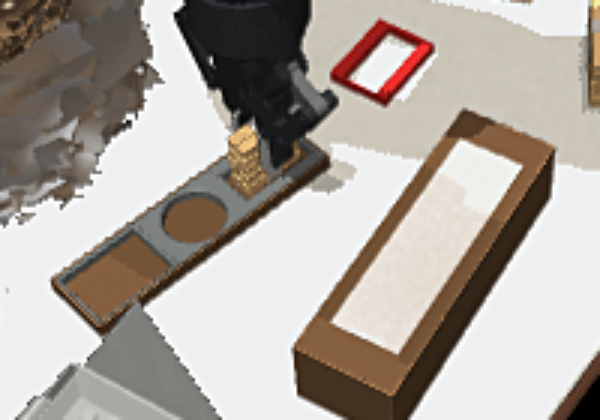

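The stick bundle (crop 245,165) stands in the narrow hole, with the fingers above the insert. I'll lower it 1 mm, release and rise.

Emit:
servo_tool --series "1 0 0 0.001 0 0 0;1 0 0 0.001 0 0 0;0.2 0 0 0.001 0 0 0;0.2 0 0 0.001 0 0 0;0.2 0 0 0.001 0 0 0;0.2 0 0 -0.01 0 0 0;0.2 0 0 -0.03 0 0 0;0.2 0 0 -0.06 0 0 0;0.2 0 0 -0.10 0 0 0;0.2 0 0 -0.12 0 0 0;0.2 0 0 -0.12 0 0 0"

```text
time_s: 6.13
eef_pos: [0.5697, 0.1811, 0.1725]
eef_rot: [0.003, 0.767, 0.642, 0.005]
wrist_force: [0.3, -0.2, -0.5]
opening: 0.399
grasp_force: 0.0
```

Run:
```python
from h import *
go(529.3,-69.4,120,112)
```

```text
t 6.13 q [0.11 0.31 1.63 0.   1.19 0.29] F [ 0.3 -0.2 -0.5] open 0.399 g 0.0
shift [-253.9    3.6   51.7] turn [ 6.400e-01 -1.000e-02 -3.209e+01]
```

Emit:
servo_tool --series "0.2 -0.030 0 0 0 0 -4;0 -0.060 0 0 0 0 -8;0 -0.090 0 0 0 0 -12;0 -0.120 0 0 0 0 -16;0 -0.150 0.001 0 0 0 -20;0 -0.180 0.002 0 0 0 -24;0 -0.210 0.003 0.02 0 0 -28;0 -0.240 0.003 0.03 0 0 -32;0 -0.254 0.003 0.045 0 0 -32;0 -0.254 0.003 0.045 0 0 -32;0 -0.254 0.003 0.045 0 0 -32"

```text
time_s: 7.05
eef_pos: [0.5234, -0.0703, 0.1195]
eef_rot: [-0.001, 0.561, 0.828, -0.0]
wrist_force: [0.0, -0.3, -0.3]
opening: 0.497
grasp_force: 0.0
```

Run:
```python
from h import *
go(529.3,-69.4,42,112)
```

```text
t 7.05 q [-0.36  0.25  1.83  0.    1.07 -0.74] F [ 0.  -0.3 -0.3] open 0.497 g 0.0
shift [-1.5  5.9 77.5] turn [-0.1  -0.11 -0.24]
```

Emit:
servo_tool --series "-0.3 -0.001 0.006 0.01 0 0 0;-0.3 -0.001 0.006 0.03 0 0 0;-0.3 -0.001 0.006 0.055 0 0 0;-0.3 -0.001 0.006 0.077 0 0 0;-0.3 -0.001 0.006 0.077 0 0 0;1 -0.001 0.006 0.077 0 0 0;1 -0.001 0.006 0.077 0 0 0;1 -0.001 0.006 0.077 0 0 0;1 -0.001 0.006 0.077 0 0 0;1 -0.001 0.006 0.077 0 0 0;1 -0.001 0.006 0.077 0 0 0;1 -0.001 0.006 0.077 0 0 0"

```text
time_s: 8.05
eef_pos: [0.5317, -0.0689, 0.045]
eef_rot: [0.001, 0.56, 0.829, 0.001]
wrist_force: [-0.4, 2.4, 7.1]
opening: 0.36
grasp_force: 60.2
```

Emit:
servo_tool --series "1 0 0 -0.02 0 0 0;1 0 0 -0.05 0 0 0;1 0 0 -0.08 0 0 0;1 0 0 -0.10 0 0 0;1 0 0 -0.11 0 0 0;1 0 0 -0.11 0 0 0"

```text
time_s: 8.55
eef_pos: [0.532, -0.0694, 0.1562]
eef_rot: [0.003, 0.56, 0.829, 0.001]
wrist_force: [0.3, 0.7, -0.9]
opening: 0.364
grasp_force: 59.6
```

Run:
```python
from h import *
go(585,302,150,79.9)
```

```text
t 8.55 q [-0.35  0.21  1.79 -0.    1.14 -0.73] F [ 0.3  0.7 -0.9] open 0.364 g 59.552249908447266
shift [324.8 187.6   5.8] turn [ 0.29  0.14 32.  ]
```

Emit:
servo_tool --series "1 0.030 0.017 0 0 0 3;1 0.060 0.035 0 0 0 6;1 0.090 0.052 0 0 0 9;1 0.120 0.069 0 0 0 12;1 0.150 0.087 0 0 0 15;1 0.180 0.104 0 0 0 18;1 0.210 0.121 0 0 0 21;1 0.240 0.139 0 0 0 24;1 0.270 0.156 0 0 0 27;1 0.300 0.173 0 0 0 30;1 0.324 0.187 0 0 0 32;1 0.324 0.187 0 0 0 32"

```text
time_s: 9.55
eef_pos: [0.5818, 0.3063, 0.151]
eef_rot: [-0.001, 0.766, 0.643, -0.0]
wrist_force: [-0.7, -0.2, -0.6]
opening: 0.362
grasp_force: 59.7
```

Emit:
servo_tool --series "1 0 0 0 0 0 0;1 0 0 0 0 0 0"

```text
time_s: 9.72
eef_pos: [0.582, 0.3009, 0.1513]
eef_rot: [-0.0, 0.766, 0.642, -0.002]
wrist_force: [0.1, -0.3, -0.7]
opening: 0.361
grasp_force: 59.6
```

Run:
```python
from h import *
go(585.5,302,50,79.9)
```

```text
t 9.72 q [ 0.3   0.46  1.47 -0.    1.21  0.47] F [ 0.1 -0.3 -0.7] open 0.361 g 59.63740289211273
shift [  1.9   3.6 101.3] turn [-0.15  0.11  0.05]
```

Emit:
servo_tool --series "1 0.002 0.003 0.01 0 0 0;1 0.002 0.003 0.04 0 0 0;1 0.002 0.003 0.065 0 0 0;1 0.002 0.003 0.080 0 0 0;1 0.002 0.003 0.090 0 0 0;1 0.002 0.003 0.097 0 0 0;1 0.002 0.003 0.101 0 0 0;1 0.002 0.003 0.103 0 0 0;1 0.002 0.003 0.103 0 0 0"

```text
time_s: 10.47
eef_pos: [0.5869, 0.3032, 0.0509]
eef_rot: [0.0, 0.767, 0.642, 0.001]
wrist_force: [-0.6, -0.3, 0.2]
opening: 0.361
grasp_force: 59.6
```

Run:
```python
from h import *
d=shot("scene");cv2.imwrite("pics/s3.png",cv2.resize(d["img"][190:330,140:340],None,fx=3,fy=3)[...,::-1]); go(585.5,302,47,79.9)
```

```text
t 10.52 q [ 0.3   0.6   1.5  -0.    1.05  0.47] F [-0.1  0.3 -1.4] open 0.362 g 59.631845355033875
shift [-1.5 -1.3  4.3] turn [ 0.08 -0.04  0.  ]
```

View pics/s3.png

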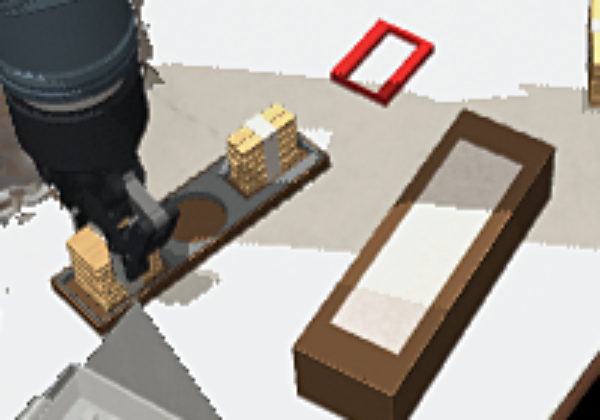

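The sticks (crop 262,150) stand in the narrow hole. The tiles (crop 105,265) are over the wide hole and a few mm high, so I'll lower them until contact and release.

Emit:
servo_tool --series "1 0 0 0.001 0 0 0;1 0 0 0.002 0 0 0;1 0 0 0.003 0 0 0;1 0 0 0.003 0 0 0"

```text
time_s: 10.85
eef_pos: [0.5868, 0.3033, 0.0481]
eef_rot: [0.0, 0.767, 0.642, 0.001]
wrist_force: [0.2, 0.9, 4.0]
opening: 0.361
grasp_force: 60.0
```

Contact reads 4 N at TCP height 48 mm, which matches the predicted seated height.

Emit:
servo_tool --series "0 0 0 0 0 0 0;0 0 0 0 0 0 0;0 0 0 0 0 0 0;0 0 0 -0.01 0 0 0;0 0 0 -0.03 0 0 0;0 0 0 -0.06 0 0 0;0 0 0 -0.09 0 0 0;0 0 0 -0.11 0 0 0;0 0 0 -0.11 0 0 0;0 0 0 -0.11 0 0 0"

```text
time_s: 11.68
eef_pos: [0.5874, 0.3034, 0.1598]
eef_rot: [0.001, 0.767, 0.642, 0.002]
wrist_force: [0.2, -0.6, 0.4]
opening: 0.5
grasp_force: 0.0
```

Run:
```python
from h import *
go(627.5,-18.5,150,79.9)
P=np.vstack([shot(n)["P"].reshape(-1,3) for n in("top","scene")])*1000
for y in range(50,-100,-15):
    print(y,[ (round(np.percentile(P[m,0],2),0),int(m.sum())) if (m:=(abs(P[:,1]-y)<8)&(P[:,2]>z0)&(P[:,2]<z1)&(P[:,0]>590)).sum()>3 else None for z0,z1 in[(12,36),(36,55),(55,90),(90,120),(120,300)]])
```

```text
t 11.68 q [ 0.3   0.46  1.46 -0.    1.22  0.47] F [ 0.2 -0.6  0.4] open 0.5 g 0.0
shift [-309.9   95.8    9.6] turn [ 0.21 -0.11  0.  ]
50 [None, None, None, None, (np.float64(794.0), 488)]
35 [(np.float64(699.0), 167), (np.float64(703.0), 75), (np.float64(716.0), 112), (np.float64(740.0), 69), (np.float64(772.0), 507)]
20 [(np.float64(694.0), 306), (np.float64(699.0), 332), (np.float64(711.0), 542), (np.float64(729.0), 295), (np.float64(750.0), 793)]
5 [(np.float64(621.0), 152), (np.float64(624.0), 169), (np.float64(708.0), 292), (np.float64(728.0), 329), (np.float64(746.0), 536)]
-10 [(np.float64(613.0), 209), (np.float64(614.0), 284), (np.float64(705.0), 253), (np.float64(725.0), 255), (np.float64(745.0), 666)]
-25 [(np.float64(613.0), 89), (np.float64(615.0), 284), (np.float64(703.0), 250), (np.float64(724.0), 186), (np.float64(743.0), 864)]
-40 [(np.float64(681.0), 63), (np.float64(675.0), 144), (np.float64(702.0), 231), (np.float64(720.0), 168), (np.float64(741.0), 863)]
-55 [(np.float64(679.0), 53), (np.float64(681.0), 157), (np.float64(698.0), 240), (np.float64(718.0), 154), (np.float64(738.0), 845)]
-70 [(np.float64(676.0), 35), (np.float64(678.0), 156), (np.float64(695.0), 245), (np.float64(713.0), 178), (np.float64(737.0), 850)]
-85 [(np.float64(673.0), 33), (np.float64(674.0), 160), (np.float64(691.0), 242), (np.float64(710.0), 194), (np.float64(735.0), 838)]
```

Run:
```python
from h import *
for n in("top","scene"):
    P=shot(n)["P"].reshape(-1,3)*1000
    m=(P[:,2]>38)&(P[:,2]<50)&(abs(P[:,0]-628)<40)&(abs(P[:,1]+15)<40)
    print(n,m.sum(),cv2.minEnclosingCircle(P[m,:2].astype(np.float32)),np.median(P[m],0))
```

```text
top 173 ((628.002685546875, -18.652172088623047), 15.015300750732422) [627.17927274 -18.29617717  43.19421135]
scene 117 ((626.043212890625, -15.17143726348877), 16.176328659057617) [624.67774684 -13.05976645  44.14256642]
```

Emit:
servo_tool --series "0 -0.030 0.009 0 0 0 0;0 -0.060 0.018 0 0 0 0;0 -0.090 0.028 0 0 0 0;0 -0.120 0.037 0 0 0 0;0 -0.150 0.046 0 0 0 0;0 -0.180 0.056 0 0 0 0;0 -0.210 0.065 0 0 0 0;0 -0.240 0.074 0 0 0 0;0 -0.270 0.083 0 0 0 0;0 -0.300 0.093 0 0 0 0;0 -0.310 0.096 0.01 0 0 0;0 -0.310 0.096 0.01 0 0 0"

```text
time_s: 12.88
eef_pos: [0.6252, -0.0216, 0.1443]
eef_rot: [-0.001, 0.768, 0.641, -0.001]
wrist_force: [-1.4, 0.6, 0.4]
opening: 0.498
grasp_force: 0.0
```

Emit:
servo_tool --series "0 0 0 0 0 0 0;0 0 0 0 0 0 0"

```text
time_s: 13.05
eef_pos: [0.6257, -0.0177, 0.1462]
eef_rot: [-0.001, 0.766, 0.642, -0.0]
wrist_force: [0.8, 0.8, 0.7]
opening: 0.499
grasp_force: 0.0
```

Run:
```python
from h import *
go(628,-17.5,42,79.9)
```

```text
t 13.05 q [-0.22  0.41  1.56  0.    1.18 -0.04] F [0.8 0.8 0.7] open 0.499 g 0.0
shift [  0.5   2.5 104.2] turn [-0.13 -0.03  0.04]
```

Emit:
servo_tool --series "0 0.001 0.002 0.02 0 0 0;0 0.001 0.002 0.05 0 0 0;0 0.001 0.002 0.08 0 0 0;0 0.001 0.002 0.100 0 0 0;0 0.001 0.002 0.103 0 0 0;0 0.001 0.002 0.103 0 0 0;1 0.001 0.002 0.103 0 0 0;1 0.001 0.002 0.103 0 0 0;1 0.001 0.002 0.103 0 0 0;1 0.001 0.002 0.103 0 0 0;1 0.001 0.002 0.103 0 0 0;1 0.001 0.002 0.103 0 0 0"

```text
time_s: 14.05
eef_pos: [0.6297, -0.0185, 0.046]
eef_rot: [0.001, 0.767, 0.642, 0.001]
wrist_force: [0.8, -0.0, 6.4]
opening: 0.33
grasp_force: 59.8
```

Emit:
servo_tool --series "1 0 0 -0.02 0 0 0;1 0 0 -0.05 0 0 0;1 0 0 -0.08 0 0 0;1 0 0 -0.10 0 0 0;1 0 0 -0.11 0 0 0;1 0 0 -0.11 0 0 0"

```text
time_s: 14.55
eef_pos: [0.6303, -0.0188, 0.1574]
eef_rot: [0.002, 0.767, 0.642, 0.002]
wrist_force: [0.0, -1.0, -0.1]
opening: 0.329
grasp_force: 59.6
```

Run:
```python
from h import *
go(576,241,150,79.9)
```

```text
t 14.55 q [-0.22  0.4   1.54 -0.    1.19 -0.04] F [ 0.  -1.  -0.1] open 0.329 g 59.5952832698822
shift [246.2 -99.1   6.8] turn [ 0.31  0.02 -0.  ]
```

Emit:
servo_tool --series "1 0.025 -0.015 0 0 0 0;1 0.050 -0.030 0 0 0 0;1 0.075 -0.045 0 0 0 0;1 0.100 -0.055 0 0 0 0;1 0.125 -0.065 0 0 0 0;1 0.150 -0.075 0 0 0 0;1 0.175 -0.085 0 0 0 0;1 0.200 -0.092 0 0 0 0;1 0.225 -0.097 0 0 0 0;1 0.246 -0.099 0 0 0 0;1 0.246 -0.099 0 0 0 0;1 0.246 -0.099 0 0 0 0"

```text
time_s: 15.55
eef_pos: [0.573, 0.2418, 0.1522]
eef_rot: [-0.001, 0.766, 0.643, -0.001]
wrist_force: [-0.3, 0.1, -0.8]
opening: 0.329
grasp_force: 59.6
```

Run:
```python
from h import *
go(576,241,51,79.9)
```

```text
t 15.55 q [ 0.21  0.39  1.57 -0.    1.19  0.38] F [-0.3  0.1 -0.8] open 0.329 g 59.59454298019409
shift [ -0.2   3.4 101.2] turn [-0.16  0.08  0.12]
```

Emit:
servo_tool --series "1 0 0.002 0.01 0 0 0;1 0 0.002 0.04 0 0 0;1 0 0.002 0.065 0 0 0;1 0 0.002 0.080 0 0 0;1 0 0.002 0.090 0 0 0;1 0 0.002 0.097 0 0 0;1 0 0.002 0.100 0 0 0;1 0 0.002 0.102 0 0 0;1 0 0.002 0.102 0 0 0;1 0 0.002 0.102 0 0 0"

```text
time_s: 16.38
eef_pos: [0.577, 0.2409, 0.0533]
eef_rot: [0.0, 0.767, 0.642, 0.001]
wrist_force: [0.8, 0.3, -0.5]
opening: 0.33
grasp_force: 59.6
```

Run:
```python
from h import *
d=shot("scene");cv2.imwrite("pics/s4.png",cv2.resize(d["img"][190:330,140:340],None,fx=3,fy=3)[...,::-1]); go(576,241,49,79.9)
```

```text
t 16.43 q [ 0.21  0.53  1.6  -0.    1.01  0.38] F [ 1.2  0.1 -0. ] open 0.33 g 59.594653844833374
shift [-0.2 -1.   4.4] turn [ 0.1  -0.04  0.  ]
```

View pics/s4.png

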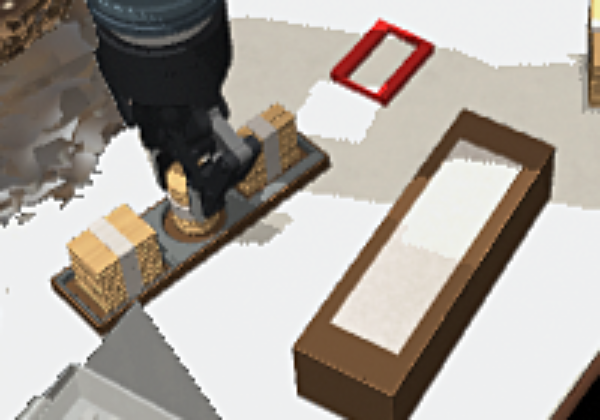

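The tokens (crop 190,210) are in the round hole and about 4 mm high, and the tiles (crop 115,260) sit in theirs. Lowering until contact.

Emit:
servo_tool --series "1 0 0 0.001 0 0 0;1 0 0 0.002 0 0 0;1 0 0 0.003 0 0 0;1 0 0 0.004 0 0 0;1 0 0 0.0045 0 0 0;1 0 0 0.0045 0 0 0"

```text
time_s: 16.93
eef_pos: [0.5764, 0.241, 0.0489]
eef_rot: [0.0, 0.767, 0.642, 0.0]
wrist_force: [-3.4, -1.1, 7.8]
opening: 0.335
grasp_force: 60.4
```

Emit:
servo_tool --series "0.1 0 0 0 0 0 0;0.1 0 0 0 0 0 0;0.1 0 0 0 0 0 0;0.1 0 0 -0.01 0 0 0;0.1 0 0 -0.03 0 0 0;0.1 0 0 -0.06 0 0 0;0.1 0 0 -0.09 0 0 0;0.1 0 0 -0.12 0 0 0;0.1 0 0 -0.12 0 0 0;0.1 0 0 -0.12 0 0 0"

```text
time_s: 17.77
eef_pos: [0.5779, 0.2413, 0.1711]
eef_rot: [0.001, 0.767, 0.642, 0.003]
wrist_force: [-0.8, 0.1, -0.6]
opening: 0.448
grasp_force: 0.0
```

Run:
```python
from h import *
go(423,196,150,95.7)
```

```text
t 17.77 q [0.21 0.37 1.55 0.   1.22 0.38] F [-0.8  0.1 -0.6] open 0.448 g 0.0
shift [ -71.8 -144.7   20.1] turn [  0.32  -0.08 -15.79]
```

Now I move above the lid, then check the packed tray from the top view.

Emit:
servo_tool --series "0 -0.012 -0.025 0 0 0 -3;-1 -0.025 -0.050 0 0 0 -6;-1 -0.037 -0.075 0 0 0 -9;-1 -0.050 -0.100 0 0 0 -12;-1 -0.062 -0.125 0.01 0 0 -15;-1 -0.072 -0.144 0.02 0 0 -15.8;-1 -0.072 -0.144 0.02 0 0 -15.8;-1 -0.072 -0.144 0.02 0 0 -15.8;-1 -0.072 -0.144 0.02 0 0 -15.8"

```text
time_s: 18.52
eef_pos: [0.4224, 0.1953, 0.1477]
eef_rot: [0.0, 0.671, 0.741, 0.0]
wrist_force: [-0.5, -0.2, -0.5]
opening: 0.999
grasp_force: 0.0
```

Run:
```python
from h import *
go(423,196,48,95.7)
d=shot("top"); s=shot("scene"); z=d["P"][...,2]; v,u=np.mgrid[:420,:560]
roi=(u>115)&(u<235)&(v>150)&(v<215)
rect(d,roi&(z>.036)&(z<.06),.047,"packed"); 
rect(d,roi&(z>.006)&(z<.1),.012,"tray")
m=roi&(z>.036)&(z<.06); print("top z",np.percentile(z[m],[5,50,95]).round(4))
rect(d,(u>125)&(u<260)&(v>225)&(v<290)&(z>.0465)&(z<.06),.053,"lid")
a=cv2.resize(d["img"][145:225,115:245],None,fx=4,fy=4);b=cv2.resize(s["img"][210:310,140:260],None,fx=2.6,fy=3.2)
cv2.imwrite("pics/s5.png",np.vstack([a[:,:,::-1],cv2.resize(s["img"][220:305,150:280],(a.shape[1],260))[...,::-1]]))
```

```text
t 18.52 q [ 0.18  0.07  1.97 -0.    1.1   0.08] F [-0.5 -0.2 -0.5] open 0.999 g 0.0
shift [ 0.6  0.7 99.7] turn [ 0.01 -0.   -0.03]
packed [200. 182.] c 566.9 179.2 size 46.5 19.4 long axis deg 79.9
packed [170. 177.] c 576.0 237.1 size 28.8 27.3 long axis deg -88.5
packed [138. 171.] c 586.3 300.1 size 47.8 33.5 long axis deg 80.0
tray [172. 180.] c 576.2 240.9 size 192.1 51.6 long axis deg 79.7
top z [0.0405 0.0464 0.0491]
lid [222. 255.] c 428.9 133.4 size 82.8 66.8 long axis deg -84.4
```

View pics/s5.png

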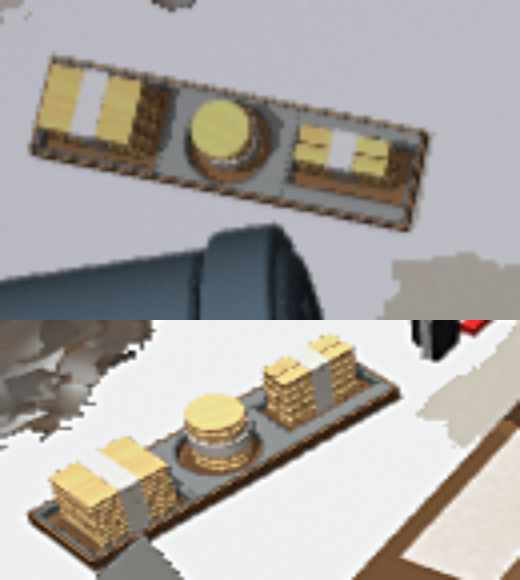

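The top view shows all three pieces down in their own holes, with tops at about 47 mm. Next I grip the lid at its middle, lower down because open pads stand farther back.

Emit:
servo_tool --series "-1 0.001 0.001 0.03 0 0 0;-1 0.001 0.001 0.06 0 0 0;-1 0.001 0.001 0.080 0 0 0;-1 0.001 0.001 0.095 0 0 0;-1 0.001 0.001 0.105 0 0 0;-1 0.001 0.001 0.112 0 0 0;-1 0.001 0.001 0.114 0 0 0;-1 0.001 0.001 0.114 0 0 0"

```text
time_s: 19.28
eef_pos: [0.4232, 0.1964, 0.0338]
eef_rot: [-0.0, 0.671, 0.741, 0.0]
wrist_force: [-0.0, 0.1, 0.8]
opening: 0.998
grasp_force: 0.0
```

Emit:
servo_tool --series "1 0 0 0 0 0 0;1 0 0 0 0 0 0;1 0 0 0 0 0 0;1 0 0 0 0 0 0;1 0 0 0 0 0 0;1 0 0 0 0 0 0"

```text
time_s: 19.78
eef_pos: [0.4239, 0.1966, 0.035]
eef_rot: [0.001, 0.671, 0.741, 0.001]
wrist_force: [-0.3, -0.3, 6.7]
opening: 0.778
grasp_force: 67.2
```

Emit:
servo_tool --series "1 0 0 -0.005 0 0 0;1 0 0 -0.02 0 0 0;1 0 0 -0.04 0 0 0;1 0 0 -0.065 0 0 0;1 0 0 -0.09 0 0 0;1 0 0 -0.11 0 0 0;1 0 0 -0.12 0 0 0;1 0 0 -0.12 0 0 0;1 0 0 -0.12 0 0 0"

```text
time_s: 20.53
eef_pos: [0.4226, 0.1963, 0.1537]
eef_rot: [0.0, 0.671, 0.741, 0.0]
wrist_force: [-1.0, 0.5, -1.1]
opening: 0.78
grasp_force: 67.1
```

Run:
```python
from h import *
go(576.2,241,160,79.8)
d=shot("top"); z=d["P"][...,2]; v,u=np.mgrid[:420,:560]
s=shot("scene");cv2.imwrite("pics/s6.png",np.vstack([cv2.resize(s["img"][150:310,140:360],(600,300)),cv2.resize(d["img"][140:300,110:300],(600,300))])[...,::-1])
```

```text
t 20.53 q [ 0.18  0.06  1.97 -0.    1.11  0.08] F [-1.   0.5 -1.1] open 0.78 g 67.0662009716034
shift [ 29.2 157.3  -6.3] turn [ 3.00e-02 -1.00e-02  1.59e+01]
```

View pics/s6.png

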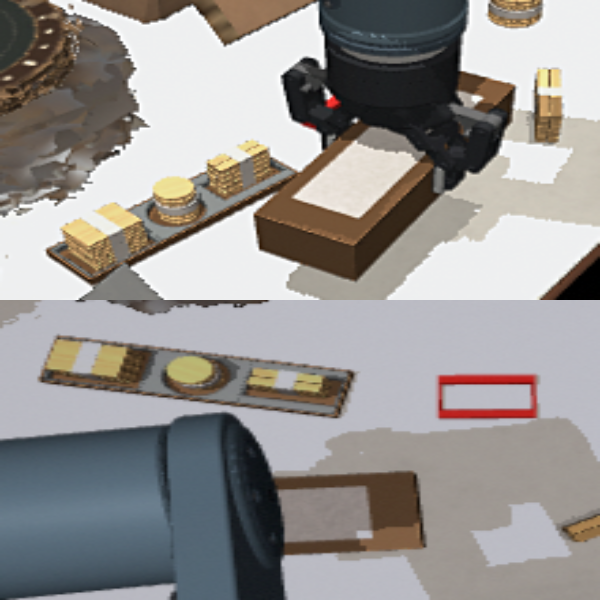

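The lid hangs level in the grip (upper panel 385,180) and nothing else has moved. I'll carry it over the tray and turn it 16°.

Emit:
servo_tool --series "1 0.003 0.016 0 0 0 1.6;1 0.006 0.032 0 0 0 3.2;1 0.009 0.048 0 0 0 4.8;1 0.012 0.063 0 0 0 6.4;1 0.015 0.079 0 0 0 8;1 0.018 0.095 0 0 0 9.5;1 0.021 0.111 0 0 0 11.1;1 0.024 0.127 0 0 0 12.7;1 0.027 0.143 0 0 0 14.3;1 0.029 0.157 0 0 0 15.9;1 0.029 0.157 0 0 0 15.9;1 0.029 0.157 0 0 0 15.9"

```text
time_s: 21.63
eef_pos: [0.5752, 0.2405, 0.1516]
eef_rot: [-0.001, 0.767, 0.642, -0.002]
wrist_force: [0.5, -0.8, -0.8]
opening: 0.78
grasp_force: 67.2
```

Emit:
servo_tool --series "1 0.029 0 0 0 0 0"

```text
time_s: 21.72
eef_pos: [0.5797, 0.2655, 0.1516]
eef_rot: [-0.0, 0.768, 0.64, -0.003]
wrist_force: [0.5, 0.5, -0.6]
opening: 0.776
grasp_force: 67.2
```

Run:
```python
from h import *
go(576.2,241,75,79.8)
```

```text
t 21.72 q [ 0.24  0.42  1.52 -0.    1.2   0.43] F [ 0.5  0.5 -0.6] open 0.776 g 67.2117805480957
shift [-24.5   1.3  76.7] turn [-0.24  0.23 -0.15]
```

My last row carried an unwanted 29 mm shift. The lid was high and clear, so I'll move it back and re-read.

Emit:
servo_tool --series "1 -0.010 0 0 0 0 0;1 -0.020 0 0 0 0 0;1 -0.029 0 0 0 0 0;1 -0.029 0 0 0 0 0;1 -0.029 0 0 0 0 0"

```text
time_s: 22.13
eef_pos: [0.5757, 0.2396, 0.1537]
eef_rot: [-0.0, 0.768, 0.641, -0.0]
wrist_force: [-0.6, 0.0, -1.0]
opening: 0.781
grasp_force: 67.3
```

Run:
```python
from h import *
d=shot("top"); z=d["P"][...,2]; v,u=np.mgrid[:420,:560]
s=shot("scene");cv2.imwrite("pics/s7.png",np.vstack([cv2.resize(s["img"][150:310,80:300],(600,300)),cv2.resize(d["img"][100:260,80:270],(600,300))])[...,::-1])
go(576.2,241,85,79.8)
m=(u>85)&(u<240)&(v>130)&(v<230)&(z>.15)&(z<.18)
rect(d,m,.1517+.018,"lidtop")
```

```text
t 22.23 q [0.21 0.39 1.56 0.   1.19 0.38] F [-0.1  0.3 -1.3] open 0.779 g 67.26451992988586
shift [ 0.7 -0.  69. ] turn [ 0.01 -0.02 -0.05]
lidtop [107. 167.] c 571.5 311.9 size 69.3 35.8 long axis deg 79.6
lidtop [192. 168.] c 568.9 181.1 size 96.5 77.7 long axis deg 79.5
```

View pics/s7.png

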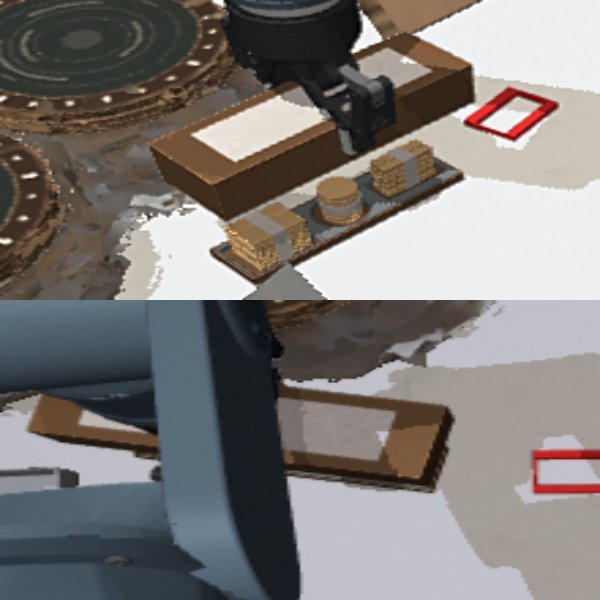

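The lid (upper panel 310,130) hangs over the tray and in line with it. A quick check of its two ends along the tray axis before lowering.

Run:
```python
from h import *
a=np.radians(79.8); ax=np.array([np.cos(a),np.sin(a)]); n=np.array([ax[1],-ax[0]])
for c in("top","scene"):
    d=shot(c);P=d["P"].reshape(-1,3)*1000; hsv=cv2.cvtColor(d["img"],cv2.COLOR_RGB2HSV).reshape(-1,3)
    q=P[:,:2]-[576.2,241]; l=q@ax; w=q@n
    m=(abs(P[:,2]-171)<5)&(abs(w)<45)&(abs(l)<125)&(abs(l)>50)
    print(c,m.sum(),"z",np.median(P[m,2]).round(1),"along",np.percentile(l[m],[.5,99.5]).round(1),"across lo/hi at l<0",np.percentile(w[m&(l<0)],[1,99]).round(1),"l>0",np.percentile(w[m&(l>0)],[1,99]).round(1))
```

```text
top 1856 z 171.9 along [-105.   103.2] across lo/hi at l<0 [-32.5  33.3] l>0 [-32.5  -1.5]
scene 1973 z 172.8 along [-101.6  106.9] across lo/hi at l<0 [-34.5  32.3] l>0 [-34.5  32.8]
```

Centred within about 1 mm. I'll lower it in stages and watch the force.

Emit:
servo_tool --series "1 0.0005 0 0.015 0 0 0;1 0.0005 0 0.030 0 0 0;1 0.0005 0 0.042 0 0 0;1 0.0005 0 0.052 0 0 0;1 0.0005 0 0.062 0 0 0;1 0.0005 0 0.070 0 0 0;1 0.0005 0 0.078 0 0 0;1 0.0005 0 0.086 0 0 0;1 0.0005 0 0.094 0 0 0;1 0.0005 0 0.099 0 0 0;1 0.0005 0 0.099 0 0 0"

```text
time_s: 23.25
eef_pos: [0.5753, 0.2411, 0.0533]
eef_rot: [-0.001, 0.767, 0.641, -0.001]
wrist_force: [0.0, 0.3, -0.9]
opening: 0.779
grasp_force: 67.3
```

Still free at 53 mm. The home position is TCP height of about 35 mm.

Emit:
servo_tool --series "1 0 0 0.005 0 0 0;1 0 0 0.010 0 0 0;1 0 0 0.013 0 0 0;1 0 0 0.015 0 0 0;1 0 0 0.017 0 0 0;1 0 0 0.018 0 0 0;1 0 0 0.0185 0 0 0;1 0 0 0.0185 0 0 0"

```text
time_s: 23.92
eef_pos: [0.5762, 0.2413, 0.0363]
eef_rot: [0.0, 0.767, 0.641, 0.0]
wrist_force: [-0.5, 0.3, -0.8]
opening: 0.78
grasp_force: 67.3
```

Emit:
servo_tool --series "1 0 0 0.001 0 0 0;1 0 0 0.002 0 0 0;1 0 0 0.003 0 0 0;1 0 0 0.003 0 0 0"

```text
time_s: 24.25
eef_pos: [0.5765, 0.2413, 0.035]
eef_rot: [0.0, 0.767, 0.641, 0.0]
wrist_force: [-6.2, -1.9, 11.4]
opening: 0.781
grasp_force: 68.3
```

Contact at the expected height of 35 mm. I'll open just enough, because the heap is close, and rise.

Emit:
servo_tool --series "-0.8 0 0 0 0 0 0;-0.8 0 0 0 0 0 0;-0.8 0 0 0 0 0 0;-0.8 0 0 -0.005 0 0 0;-0.8 0 0 -0.015 0 0 0;-0.8 0 0 -0.03 0 0 0;-0.8 0 0 -0.05 0 0 0;-0.8 0 0 -0.08 0 0 0;-0.8 0 0 -0.12 0 0 0;-0.8 0 0 -0.15 0 0 0;-0.8 0 0 -0.15 0 0 0"

```text
time_s: 25.17
eef_pos: [0.5805, 0.2423, 0.1926]
eef_rot: [0.003, 0.767, 0.642, 0.006]
wrist_force: [0.4, 0.7, 1.5]
opening: 0.9
grasp_force: 0.0
```

Emit:
servo_tool --series "-0.8 -0.04 0 0 0 0 0;-0.8 -0.08 0.03 0 0 0 0;-0.8 -0.12 0.06 0 0 0 0;-0.8 -0.16 0.08 0 0 0 0;-0.8 -0.20 0.10 0 0 0 0;-0.8 -0.24 0.10 0 0 0 0;-0.8 -0.26 0.10 0 0 0 0;-0.8 -0.26 0.10 0 0 0 0"

```text
time_s: 25.83
eef_pos: [0.6286, -0.0397, 0.184]
eef_rot: [0.001, 0.769, 0.639, -0.001]
wrist_force: [0.3, -0.0, -0.4]
opening: 0.903
grasp_force: 0.0
```

Run:
```python
from h import *
a=np.radians(79.8); ax=np.array([np.cos(a),np.sin(a)]); n=np.array([ax[1],-ax[0]])
for c in("top","scene"):
    d=shot(c);P=d["P"].reshape(-1,3)*1000
    q=P[:,:2]-[576.2,241]; l=q@ax; w=q@n
    m=(abs(P[:,2]-53)<6)&(abs(w)<45)&(abs(l)<125)
    A=np.c_[l[m],w[m],np.ones(m.sum())]; k=np.linalg.lstsq(A,P[m,2],rcond=None)[0]
    print(c,m.sum(),"plane",k.round(4),"along",np.percentile(l[m],[.5,99.5]).round(1),"across",np.percentile(w[m],[1,99]).round(1))
    if c=="scene": cv2.imwrite("pics/s8.png",d["img"][...,::-1])
```

```text
top 3826 plane [-4.00000e-04  1.90000e-03  5.28794e+01] along [-103.7  103.5] across [-32.  34.]
scene 3323 plane [4.00000e-04 1.47000e-02 5.37129e+01] along [-99.7 107.6] across [-34.4  32.9]
```

View pics/s8.png

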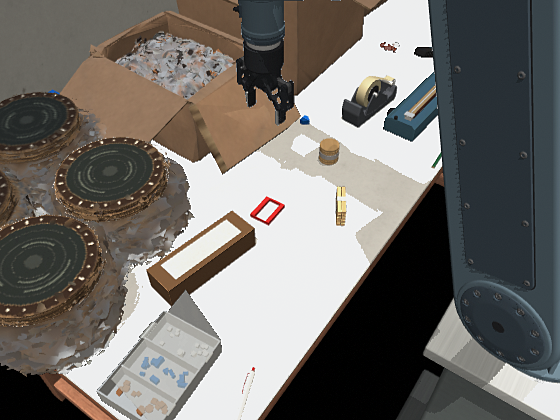

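The lid (200,255) lies level with its top at 53 mm, so it is home over the tray. The look-alikes at (329,151) and (341,205) are where they stood, and the gripper (265,95) is clear in the air.

```bash
python3 -c "
from bench import ctrl
print(ctrl.get_obs()['wrist_force'].round(1)); print(ctrl.hand_in())"
```

```text
[-0.6  0.   0.5]
the job is handed in; nothing more can be done
None
```

The small tokens, tiles and short sticks are packed in their inserts, the lid is fully home on the table over the tray, both look-alikes are untouched, and the job was handed in at about 26 s of robot time (no verdict was returned).

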